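Refit the gear-pocket cover of a bearing tester

TASK

Put the aluminium cover plate back over the gear pocket of the bearing tester: with the plate tilted, tuck its tongue under the steel lip at the far end of the pocket, then level it and press its tail down past the sprung roller until the plate lies flat and fully home with the roller sprung back over its edge. Leave the bearings that stand about where they are.

Things in the scene. Friction and masses are not known exactly. Their poses are not given: they have to be found in the camera images.
- plate: Loose aluminium cover plate, 0.26 to 0.42 kg, at first flat on the bench, right way up. Origin: centre of its slab's underside, z up. Slab 110 mm (x -55..55) by 80 mm (y), 12 mm thick. At +x a tongue x 55..77, 50 mm wide, 5 mm thick, level with the underside. On top an upright grip rib, x -15..21, y -7..7, z 12..40 mm.
- tongue_tip (a point): Point on the plate: middle of the tongue's front lower edge (plate x=77, y=0, z=0 mm). Axes as the plate.
- tail (a point): Point on the plate: middle of the slab's rear lower edge (plate x=-55, y=0, z=0 mm). Axes as the plate. The bare top between it and the rib (x -55..-15) is the tail, where the plate can be pressed.
- tester: Fixed grey bench bearing tester, x -120..165, y -62..62 mm, its rim 52 mm high. Origin on the bench under the middle of the gear pocket; x runs along the pocket to the lip, away from the robot, z up. Beyond the lip a turntable (centre x=122, top z=58) carries bearing_b; behind the pocket's near end the catch's fixed housing (x -109..-68, y -22..22) reaches z=66.
- pocket (a point): Point on the tester: pocket centre at ledge height (tester 0, 0, 40 mm), axes as the tester. Pocket x -67.5..67.5, y -42..42, 12 mm deep from rim to ledge; the ledge is solid for x over 20 and along all edges, and x -50..20, y -28..28 is a deeper hole with gears. Home: plate origin at x about -10 mm, y within 2, z 0, tongue to +x.
- lip_edge (a point): Point on the tester: middle of the lower front edge of the steel lip (tester 51.5, 0, 50 mm), axes as the tester. The lip, 6 mm thick and 124 mm wide, overhangs the pocket by 16 mm up to the end wall at tester x=67.5, 10 mm above the ledge. With its tip at the end wall the tongue fits under it at up to 16 degrees of tilt.
- catch (a joint): Sprung roller catch at the pocket's near end, m: 0 = out, 0.007 = pushed back (-x). Steel roller 12 mm thick, 28 mm long along y, axis at tester x=-68.5, z=57.5, so 5 mm into the pocket. A plate tucked to the end wall rests its tail on it, about 20 mm above the ledge (0.15 rad). Some 8 to 12 N down on the tail push it back; it springs out over the tail once that is down.
- bearing_a: A tapered roller bearing, 54 mm across, 19 mm high, on the bench: leave it. Origin under its centre.
- bearing_b: A tapered roller bearing, 54 mm across, 19 mm high, standing on the tester's turntable: leave it there. Origin under its centre.
- bearing_c: A tapered roller bearing, 54 mm across, 19 mm high, on the bench: leave it. Origin under its centre.
- bearing_d: A tapered roller bearing, 54 mm across, 19 mm high, on the bench: leave it. Origin under its centre.
- bearing_e: A larger tapered roller bearing, 68 mm across, 24 mm high, on the bench: leave it. Origin under its centre.
Mind the look-alikes: they are no part of the job. Of the things that look like the plate, take the one that is nearest to the robot's base at the start.

How it is judged:
By the outcome, as a careful person would: the job done as asked, in the order asked, and still so for the second after the job is handed in, with the robot touching nothing.
It also fails if it takes over 54 s, if anything falls off the work surface, if the arm or the gripper's body presses on something with over 40 N, if the wrist force passes 120 N, or if a joint passes its speed limit or range.

ROBOT

A 6-joint arm with a two-finger parallel gripper is mounted at the origin on the work surface. World frame = base frame: x ahead of the robot, y to its left, z up, the work surface at z = 0. Lengths are in m, angles in degrees, forces in N, time in s.
With the tool pointing down it reaches from about 0.325 to 0.85 m from the base axis. Payload 15.5 kg.
Tool frame: the origin (TCP) lies midway between the tips of the shut fingers; the grasp point (between the pads) lies 19 mm behind it; z points along the fingers, y is the line along which they close (so a half turn about z gives the same grasp; the last joint's range is limited). The gripper opens to 91 mm and grips with 3 to 60 N. Pads are 32 mm wide; open, the fingers measure 118 mm over their backs; the gripper's body (76 mm by 178 mm) begins 60 mm behind the grasp point.
Start: joints at [-81.389, 28.281, 77.091, -0, 74.628, -5.472], TCP at [0.152, -0.606, 0.214] pointing down, gripper open.
Joint ranges: [-166.48, 166.48], [-47.26, 123.95], [12.59, 153.08], [-70.14, 250.14], [6.76, 159.57], [-176.63, 176.63]. Speed limits (degrees/s): [108.29, 108.29, 147.25, 172.46, 172.46, 172.46].

INTERFACE

Orientations are given as a 3x3 rotation matrix whose columns are the frame's x, y, z axes.
In Python, from bench import ctrl gives the robot as it stands. The module is installed in compiled form; this text tells all that it offers. Calls block until the motion is done:
- ctrl.goto(position, orientation): joint-space move of the TCP to a pose.
- ctrl.move_l(position, vel=0.15, ori=None, contact_N=None): straight line of the TCP; ori=None keeps the orientation; vel is the mean speed in m/s. With contact_N (N) it stops when the force on the tool has changed by that much, and returns True; else False.
- ctrl.movej(angles): joint-space move.
- ctrl.command_gripper(opening): opening from 0.0 (shut) to 1.0 (fully open); the grip force is fixed at half the most; returns when the fingers have stopped.
- ctrl.sleep(seconds).
- ctrl.ik(position, orientation): joint angles nearest the present ones, or None.
- ctrl.read_camera(name): name is "scene" or "side" or "wrist"; returns the picture (480x640x3 uint8, blue, green, red); there is no depth.
- ctrl.camera_params(name): a dict with "fx", "fy", "cx", "cy" (pixels), "pose" (4x4, takes a point from camera to world coordinates); the wrist camera has in their place "T_tool_cam" (4x4, takes a point from camera to tool coordinates, whose origin is the TCP and whose axes are the flange's). Camera axes: x right, y up, looking along -z (the intrinsics and any distortion apply to the point x, -y, -z); pixel columns grow to the right and rows downward; lengths in m; the calibration is good to about 2 mm. A picture is of the moment at which its call begins: read the wrist's pose just before it. camera_params takes no time and is no camera call.
A pose or a line that the arm cannot do raises ctrl.MotionError and nothing moves.
- ctrl.sign_off(): hands the job in; it is judged then, once.
Readings, each from a call of its own:
- ctrl.current_t(): time.
- ctrl.current_q(): joint angles.
- ctrl.current_dq(): joint speeds.
- ctrl.current_effort(): joint torques, N m.
- ctrl.current_tool_pos(): TCP position.
- ctrl.current_eef_rot(): TCP orientation.
- ctrl.current_contact_force(): force on the tool from outside, world axes, zero at the start.
- ctrl.current_wrist_torque(): the same for the moment, N m.
- ctrl.current_grip_width(): opening from 0.0 (shut) to 1.0 (fully open).
- ctrl.current_grasp_force(): force on a finger pad.
Only numpy, scipy, OpenCV 4.12 (cv2) and the standard library are available. Lean on these libraries where they do the work, as an engineer would, in place of code of your own. Each camera call takes 0.05 s, during which the arm holds its last target. There are 200 camera calls.

## Working session

There is one attempt and no reset: what is moved stays moved. The work goes in short steps, each a Python script; the robot and the scene stay as the last script left them, time stands still between calls to the robot, and variables do not carry over. Pictures are saved under pics/ and viewed, at most 13 in all, crops included, and the job is handed in when it is done.

```bash
mkdir -p pics; python3 - <<'E'
from bench import ctrl
import cv2,numpy as np
np.set_printoptions(precision=4,suppress=True)
for n in("scene","side"):
    cv2.imwrite(f"pics/{n}0.png",ctrl.read_camera(n)); print(n,ctrl.camera_params(n))
print(ctrl.camera_params("wrist"),ctrl.current_eef_rot(),ctrl.current_t())
E
```

```text
scene {'fx': 489.68237530386114, 'fy': 489.68237530386114, 'cx': 316.9182971386067, 'cy': 230.71340940053818, 'pose': array([[ 0.4249, -0.6828,  0.5944,  1.1325],
       [ 0.9051,  0.3073, -0.2939, -0.3346],
       [ 0.018 ,  0.6629,  0.7485,  0.7731],
       [ 0.    ,  0.    ,  0.    ,  1.    ]])}
side {'fx': 552.9886028129113, 'fy': 552.9886028129113, 'cx': 317.3471953738312, 'cy': 241.08267777600648, 'pose': array([[-0.9839,  0.0861, -0.1566,  0.356 ],
       [-0.1781, -0.5406,  0.8222,  0.9928],
       [-0.0139,  0.8368,  0.5473,  0.7796],
       [ 0.    ,  0.    ,  0.    ,  1.    ]])}
{'fx': 411.32839065999224, 'fy': 411.32839065999224, 'cx': 323.66950607250646, 'cy': 240.513652241153, 'T_tool_cam': array([[ 0.0005,  0.9678,  0.2519,  0.0706],
       [ 1.    , -0.0005,  0.0001, -0.0011],
       [ 0.0002,  0.2519, -0.9678, -0.1707],
       [ 0.    ,  0.    ,  0.    ,  1.    ]])} [[ 0.9699  0.2433 -0.0002]
 [ 0.2433 -0.9699  0.001 ]
 [ 0.0001 -0.001  -1.    ]] 0.1
```

View pics/scene0.png

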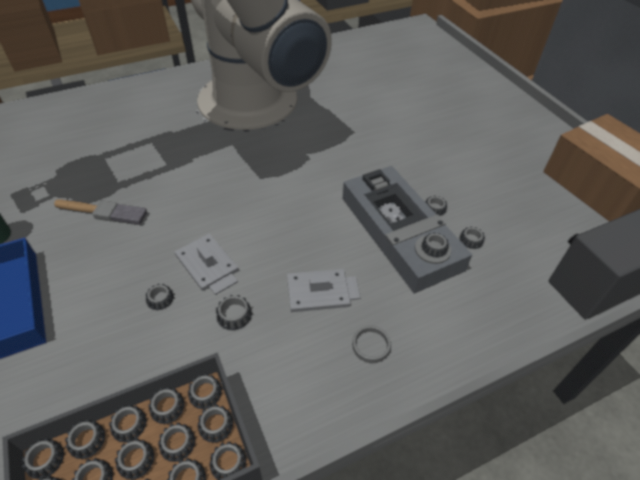

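View pics/side0.png

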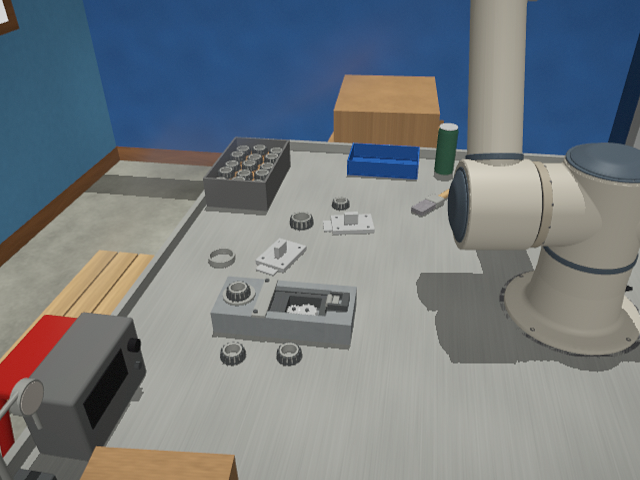

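Two plate look-alikes show up: scene (208,260) and scene (322,289), which are side (350,222) and side (281,255). The other objects are the file-like tool at scene (125,213), the ring at (371,344) and the bearings. The tester is at scene (405,225). Next I compute their distances from the base.

```bash
cat > h.py <<'E'
from bench import ctrl
import cv2,numpy as np
np.set_printoptions(precision=4,suppress=True)
def wpose(T_tool_cam):
    T=np.eye(4);T[:3,:3]=ctrl.current_eef_rot();T[:3,3]=ctrl.current_tool_pos();return T@T_tool_cam
def cast(p,T,uv,z):
    uv=np.atleast_2d(uv).astype(float)
    d=np.c_[(uv[:,0]-p["cx"])/p["fx"],-(uv[:,1]-p["cy"])/p["fy"],-np.ones(len(uv))]@T[:3,:3].T
    o=T[:3,3];return o+d*((z-o[2])/d[:,2])[:,None]
def proj(p,T,X):
    c=(np.atleast_2d(X)-T[:3,3])@T[:3,:3]
    return np.c_[p["cx"]-p["fx"]*c[:,0]/c[:,2],p["cy"]+p["fy"]*c[:,1]/c[:,2]]
E
python3 - <<'E'
from h import *
for n,l in {"scene":[(208,260),(322,289)],"side":[(350,225),(281,257)]}.items():
    p=ctrl.camera_params(n);w=cast(p,p["pose"],l,.012);print(n,w,np.hypot(w[:,0],w[:,1]))
p=ctrl.camera_params("scene");print(cast(p,p["pose"],[(344,182),(391,168),(468,262),(418,285),(395,208)],.052))
print("A feat",cast(p,p["pose"],[(176,251),(211,235),(238,267),(206,289),(225,283)],.012))
print("bear",cast(p,p["pose"],[(159,295),(234,311),(437,204),(473,237)],.01))
E
```

```text
scene [[ 0.5098 -0.2633  0.012 ]
 [ 0.6644 -0.0892  0.012 ]] [0.5737 0.6703]
side [[ 0.504  -0.2506  0.012 ]
 [ 0.6504 -0.0768  0.012 ]] [0.5629 0.6549]
[[0.4566 0.0617 0.052 ]
 [0.4586 0.1784 0.052 ]
 [0.7471 0.1737 0.052 ]
 [0.7526 0.059  0.052 ]
 [0.5693 0.1218 0.052 ]]
A feat [[ 0.4617 -0.3144  0.012 ]
 [ 0.4495 -0.2388  0.012 ]
 [ 0.5503 -0.2155  0.012 ]
 [ 0.5746 -0.2867  0.012 ]
 [ 0.5762 -0.2502  0.012 ]]
bear [[ 0.5503 -0.3693  0.01  ]
 [ 0.6406 -0.2545  0.01  ]
 [ 0.5639  0.2395  0.01  ]
 [ 0.6751  0.253   0.01  ]]
```

The nearest to the base is the plate at scene (208,260), about 0.57 m away against 0.66 m for the other. I hover over it and check it with the wrist camera.

```bash
cat >> h.py <<'E'
def R(yaw,tilt=0):
    "tool x = plate x, tool z = -plate z; yaw deg in world, tilt deg = tongue down"
    a,b=np.radians([yaw,tilt]);Rz=np.array([[np.cos(a),-np.sin(a),0],[np.sin(a),np.cos(a),0],[0,0,1]])
    Ry=np.array([[np.cos(b),0,np.sin(b)],[0,1,0],[-np.sin(b),0,np.cos(b)]])
    return Rz@Ry@np.diag([1.,-1,-1])
def wshot(fn):
    p=ctrl.camera_params("wrist");T=wpose(p["T_tool_cam"]);im=ctrl.read_camera("wrist")
    cv2.imwrite(f"pics/{fn}.png",im);np.save(f"pics/{fn}.npy",T);return p,T,im
E
python3 - <<'E'
from h import *
ctrl.goto([.51,-.26,.15],R(13));ctrl.sleep(.2)
p,T,im=wshot("w1");print(ctrl.current_t(),ctrl.current_tool_pos(),ctrl.current_q())
E
```

```text
2.175 [ 0.5098 -0.2605  0.15  ] [-33.0414  28.1054  89.0477  -0.0011  62.8418  44.0032]
```

View pics/w1.png

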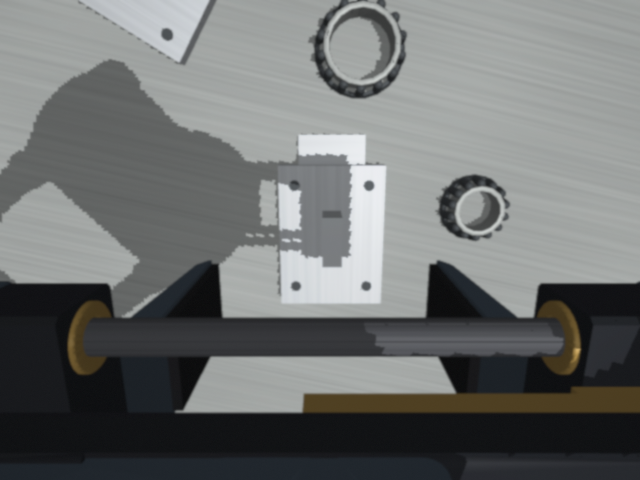

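The close view shows the plate right way up. The tongue is at the top (332,134), the slab corners are at about (278,165), (386,165), (381,303) and (282,303), and the rib is at (332,240). Bearings are clear of it at (360,47) and (474,208).

```bash
python3 - <<'E'
from h import *
p=ctrl.camera_params("wrist");T=np.load("pics/w1.npy");g=cv2.imread("pics/w1.png",0)
c=np.float32([(278,165),(386,165),(381,303),(282,303),(294,185),(369,185),(366,286),(296,286),(298,134),(366,134)])
s=cv2.cornerSubPix(g,c.copy().reshape(-1,1,2),(4,4),(-1,-1),(3,30,.01)).reshape(-1,2)
for i in(4,5,6,7):  # hole centroids
    u,v=c[i].astype(int);k=g[v-8:v+9,u-8:u+9].astype(float);w=np.clip(np.median(k)-25-k,0,None);y,x=np.mgrid[-8:9,-8:9];s[i]=(u+(w*x).sum()/w.sum(),v+(w*y).sum()/w.sum())
print(s.round(1).tolist())
for nm,q,z in(("raw",c,.012),("ref",s,.012)):
    w=cast(p,T,q,z)[:,:2]
    for k in(w[:4],w[4:8]):
        f=(k[0]+k[1])/2;r=(k[2]+k[3])/2;d=f-r
        lat=(k[0]+k[3]-k[1]-k[2])/2
        print(nm,"c",k.mean(0),"yaw",np.degrees(np.arctan2(d[1],d[0])),np.degrees(np.arctan2(-lat[0],lat[1])),"L",np.hypot(*d),"W",np.hypot(*lat), np.hypot(*(k[0]-k[1])),np.hypot(*(k[2]-k[3])))
E
```

```text
[[278.0, 165.0], [385.5, 165.3000030517578], [380.0, 302.70001220703125], [281.1000061035156, 302.79998779296875], [294.29998779296875, 183.5], [368.6000061035156, 185.1999969482422], [365.70001220703125, 285.70001220703125], [295.5, 285.70001220703125], [298.29998779296875, 134.39999389648438], [365.1000061035156, 134.39999389648438]]
raw c [ 0.5042 -0.2672] yaw 13.053458836569911 12.972549748183255 L 0.10989345196776266 W 0.07994027529192828 0.0799403135116527 0.07994023708102604
raw c [ 0.504  -0.2669] yaw 12.962278348648995 12.972549534895775 L 0.08051079834383618 W 0.056045093703148835 0.056192762820270324 0.055897424589347135
ref c [ 0.5041 -0.2667] yaw 12.756131771462384 12.934271538647614 L 0.10955412280906544 W 0.07970393086121409 0.07955911037509197 0.07984926874914275
ref c [ 0.5043 -0.2666] yaw 12.752556495310644 12.301652496922063 L 0.08071949767719766 W 0.05586547950051537 0.055665373863190946 0.05607327069664314
```

```bash
python3 -c "
import cv2
im=cv2.imread('pics/w1.png')[120:320,260:400]
cv2.imwrite('pics/w1c.png',cv2.resize(im,None,fx=3,fy=3,interpolation=cv2.INTER_CUBIC))"
```

```text
(no output)
```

View pics/w1c.png

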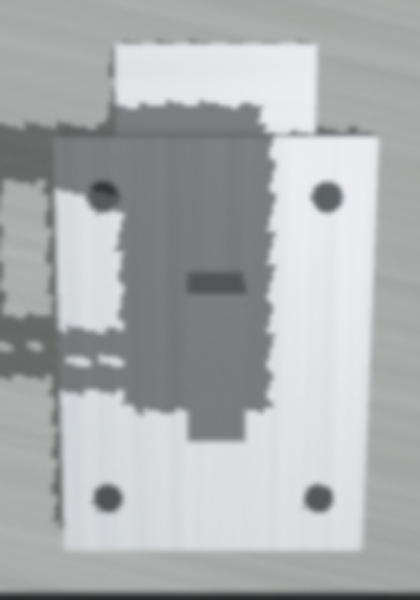

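The crop confirms the choice: a full plate with four holes, a central rib and the tongue forward. The measured 110x80 mm matches the description. Before grasping, I measure the tester with the same wrist camera.

```bash
python3 - <<'E'
from h import *
ctrl.goto([.575,.119,.20],R(0));ctrl.sleep(.2)
wshot("w2");print(ctrl.current_t(),ctrl.current_tool_pos())
E
```

```text
3.8667 [0.5751 0.1183 0.1999]
```

View pics/w2.png

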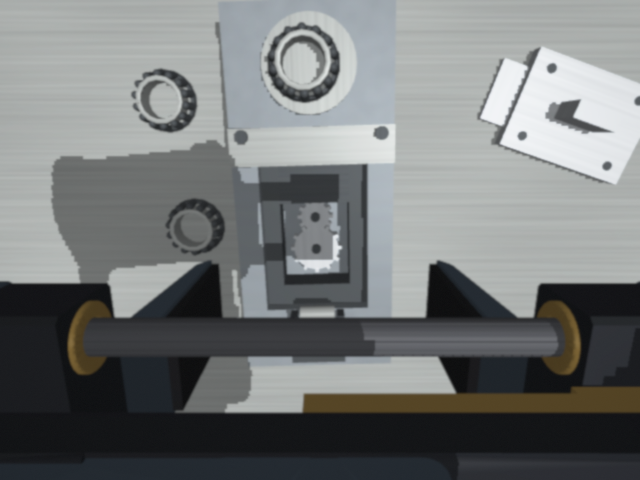

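The wrist view shows the tester's lip from (229,166) to (394,162). The pocket's side edges run (259,167)→(267,308) and (367,165)→(365,308), and its near edge is at v≈307. The roller is at (318,312), bearing_b at (302,62). I fit lines to these edges.

```bash
python3 - <<'E'
from h import *
p=ctrl.camera_params("wrist");T=np.load("pics/w2.npy");g=cv2.GaussianBlur(cv2.imread("pics/w2.png",0),(0,0),1).astype(float)
gx=np.gradient(g,axis=1);gy=np.gradient(g,axis=0)
def edge(a,b,n=40,w=5,sgn=0):
    a,b=np.array(a,float),np.array(b,float);ver=abs(b[1]-a[1])>abs(b[0]-a[0]);P=[]
    for t in np.linspace(.05,.95,n):
        q=np.round(a+t*(b-a)).astype(int);o=np.arange(-w,w+1)
        k=gx[q[1],q[0]+o] if ver else gy[q[1]+o,q[0]]
        k=np.clip(k*sgn,0,None) if sgn else abs(k)
        i=np.argmax(k);ww=k*(abs(np.arange(len(o))-i)<=1);d=(ww*o).sum()/max(ww.sum(),1e-9)
        P.append((q[0]+d,q[1]) if ver else (q[0],q[1]+d))
    return np.array(P)
def fit(P,z):
    w=cast(p,T,P,z)[:,:2].astype(np.float32);vx,vy,x,y=cv2.fitLine(w,cv2.DIST_HUBER,0,1e-4,1e-4).ravel()
    r=(w-[x,y])@[-vy,vx];return np.array([x,y]),np.array([vx,vy]),np.median(abs(r))*1e3
for n,a,b,z,s in(("pockL",(259,172),(266,300),.052,0),("pockR",(367,168),(365,300),.052,0),("pockNear",(270,308),(292,308),.052,0),("pockNearR",(344,306),(362,306),.052,0),
  ("lipF",(262,165),(362,163),.056,-1),("lipB",(250,127),(375,123),.056,0),("outR",(394,10),(395,118),.052,0),("outR2",(393,170),(391,255),.052,0),("outL",(220,10),(227,120),.052,0)):
    x,d,r=fit(edge(a,b,sgn=s),z)
    if n[0]=='l' or 'Near' in n:
        d*=np.sign(-d[1]); yw=np.degrees(np.arctan2(d[0],-d[1])); print(n,"x at y=.119:",x[0]+d[0]/d[1]*(.119-x[1]),"yaw",yw,"res mm",r)
    else:
        d*=np.sign(d[0]);yw=np.degrees(np.arctan2(d[1],d[0]));print(n,"y at x=.577:",x[1]+d[1]/d[0]*(.577-x[0]),"yaw",yw,"res",r)
E
```

```text
pockL y at x=.577: 0.16856785 yaw 1.5007915 res 0.1461737
pockR y at x=.577: 0.0848901 yaw 1.5239909 res 0.009742115
pockNear x at y=.119: 0.5036674 yaw 0.5938209 res mm 0.023838365
pockNearR x at y=.119: 0.50486594 yaw 0.3515473 res mm 0.006467005
lipF x at y=.119: 0.6226726 yaw 1.4697722 res mm 0.118715696
lipB x at y=.119: 0.6510532 yaw 1.6785506 res mm 0.17244142
outR y at x=.577: 0.064826116 yaw 1.5568242 res 0.21023953
outR2 y at x=.577: 0.064874195 yaw 1.5965762 res 0.22611426
outL y at x=.577: 0.19312002 yaw 0.5708341 res 0.111466445
```

Tester pose: origin (0.571, 0.1266), yaw 1.5°. Pocket width measures 83.7 mm against 84, and the outer edge and lip agree with each other. I grasp the rib now.

```bash
python3 - <<'E'
from h import *
yaw=12.9;R0=R(yaw);g=np.array([.5042,-.2669,0])+R0[:,0]*.003
ctrl.command_gripper(.5)
ctrl.goto(g+[0,0,.09],R0)
hit=ctrl.move_l(g+[0,0,.017],vel=.08,contact_N=6)
ctrl.sleep(.2)
print(hit,ctrl.current_tool_pos(),ctrl.current_tool_pos()-g)
ctrl.command_gripper(0.0)
print(ctrl.current_grip_width()*91,ctrl.current_grasp_force(),ctrl.current_tool_pos())
f0=ctrl.current_contact_force()
ctrl.move_l(g+[0,0,.14],vel=.12);ctrl.sleep(.2)
print(ctrl.current_grip_width()*91,f0,ctrl.current_contact_force(),ctrl.current_wrist_torque(),ctrl.current_t())
wshot("w3")
E
```

```text
False [ 0.5073 -0.2664  0.0174] [ 0.0002 -0.0002  0.0174]
13.671033440313114 30.000135004520416 [ 0.5072 -0.2663  0.017 ]
14.040900111739258 [ 0.3719 -1.5368  0.4432] [-0.2816  0.5807 -3.4679] [-0.0081  0.0306  0.0226] 9.425
```

View pics/w3.png

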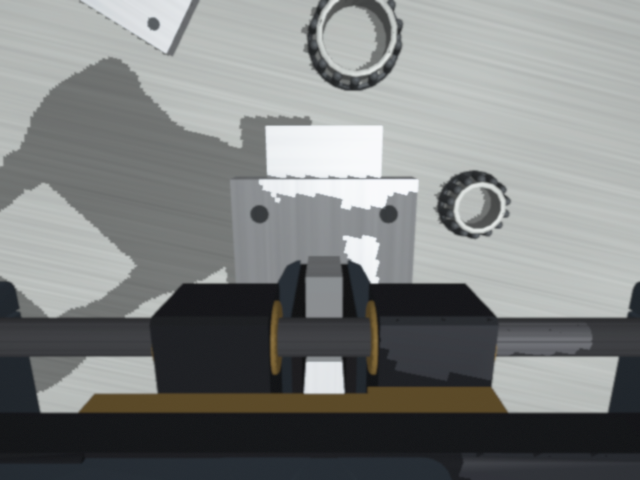

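The plate is held level: tongue tip edge at v=126 (265–382), slab front edge at v=179 (231–418). I measure its pose in the hand.

```bash
python3 - <<'E'
from h import *
p=ctrl.camera_params("wrist");T=p["T_tool_cam"];g=cv2.imread("pics/w3.png",0)
c=np.float32([(232,179),(418,179),(265,126),(382,126),(259.5,214),(388.5,214)])
s=cv2.cornerSubPix(g,c[:4].copy().reshape(-1,1,2),(3,3),(-1,-1),(3,30,.01)).reshape(-1,2);print(s)
for q in(c,s):
    a=cast(p,T,q[:2],.005);b=cast(p,T,q[2:4],.012);print(a[:,:2]*1e3,b[:,:2]*1e3)
print(cast(p,T,c[4:],.005)[:,:2]*1e3)
E
```

```text
[[230.416  179.0887]
 [416.5837 178.6215]
 [265.0851 125.4359]
 [382.0486 125.3031]]
[[ 51.8594 -40.0697]
 [ 51.8978  38.9437]] [[ 73.6777 -26.2442]
 [ 73.7009  23.8218]]
[[ 51.8216 -40.7447]
 [ 52.0574  38.3329]] [[ 73.9102 -26.1996]
 [ 73.9881  23.8322]]
[[ 36.7543 -28.9736]
 [ 36.7824  27.0198]]
```

```bash
cat >> h.py <<'E'
O=np.array([.5713,.1256,0]);YAW=1.5
TCPP=np.array([.003,0,.017])-np.array([.077,0,0])   # TCP relative to tongue tip, plate frame
def tcp(tx,tz,tilt,ty=0.):
    "TCP pose putting the tongue tip at tester (tx,ty,tz), m"
    Rp=R(YAW,tilt)@np.diag([1.,-1,-1]);Rz=R(YAW)@np.diag([1.,-1,-1])
    return O+Rz@[tx,ty,tz]+Rp@TCPP,R(YAW,tilt)
E
python3 - <<'E'
from h import *
q,o=tcp(.036,.10,15);print(q,ctrl.ik(q,o))
ctrl.goto(q,o)
q,o=tcp(.036,.065,15);ctrl.move_l(q,vel=.1,ori=o);ctrl.sleep(.2)
p,T,im=wshot("w4");cv2.imwrite("pics/s4.png",ctrl.read_camera("scene"));print(ctrl.current_t(),ctrl.current_tool_pos()-q)
X=O+np.array([[.0515,0,.056]]);print(proj(p,T,X))
E
```

```text
[0.5402 0.1248 0.1356] [ 6.0779 35.034  79.9162  1.2019 80.0063 94.2139]
11.7333 [0.0002 0.     0.0004]
[[329.1026  85.2762]]
```

View pics/w4.png

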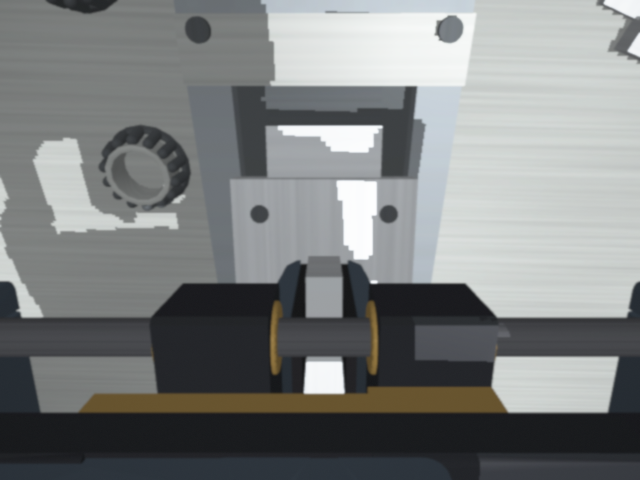

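The hover view shows the tongue centred at u≈324 (v=126) and the pocket edges near the lip at u≈232 and 416 (v≈90). Visually it's centred, so I check numerically and then tuck.

```bash
python3 - <<'E'
from h import *
p=ctrl.camera_params("wrist");T=np.load("pics/w4.npy");g=cv2.GaussianBlur(cv2.imread("pics/w4.png",0),(0,0),.8).astype(float)
gx=np.gradient(g,axis=1)
Rz=R(YAW)@np.diag([1.,-1,-1])
for v in(92,96,100,150,160,170):
    l=220+np.argmin(gx[v,220:245]);r=404+np.argmax(gx[v,404:436])
    w=(cast(p,T,[(l,v),(r,v)],.052)-O)@Rz
    print(v,l,r,w[:,:2].ravel()*1e3,"mid y",w[:,1].mean()*1e3)
cols=[200,240,300,380,430,450]
gy=np.gradient(g,axis=0)
for u in cols:
    v=80+np.argmin(gy[80:93,u]);w=(cast(p,T,[(u,v)],.056)-O)@Rz;print("lip",u,v,w[0,:2]*1e3)
E
```

```text
92 231 416 [ 47.9464  43.1581  47.985  -40.8987] mid y 1.1296974946886917
96 232 415 [ 46.2044  42.8943  46.2429 -40.6358] mid y 1.1292881596114344
100 232 415 [ 44.4461  43.0867  44.4849 -40.8289] mid y 1.1289137193622143
150 238 421 [ 21.0155  42.7303  21.0588 -46.322 ] mid y -1.795824412732211
160 239 420 [ 15.9809  42.7523  16.0247 -46.4185] mid y -1.8331296254443519
170 240 418 [ 10.8198  42.7748  10.8639 -46.0187] mid y -1.6219737059005521
lip 200 85 [51.5718 55.6609]
lip 240 85 [51.5799 37.9973]
lip 300 86 [51.1735 11.5147]
lip 380 86 [ 51.1897 -23.8488]
lip 430 86 [ 51.1998 -45.9497]
lip 450 86 [ 51.2038 -54.7898]
```

The pocket's mid y of 1.1 mm equals the same camera bias seen on the plate, so the two are aligned, and the lip x of 51.3 mm agrees with 51.5. Now the tuck.

```bash
python3 - <<'E'
from h import *
def tester(): # tip in tester coords
    Rt=ctrl.current_eef_rot()@np.diag([1.,-1,-1]);Rz=R(YAW)@np.diag([1.,-1,-1])
    return Rz.T@(ctrl.current_tool_pos()-Rt@TCPP-O)*1e3
q,o=tcp(.036,.045,15);ctrl.move_l(q,vel=.06,ori=o)
q,o=tcp(.036,.035,15);h=ctrl.move_l(q,vel=.012,contact_N=4);ctrl.sleep(.1)
t=tester();print("down",h,t,ctrl.current_contact_force());zl=t[2]/1e3
if h and abs(zl-.040)<.003:
    q,o=tcp(.036,zl+.0012,15);ctrl.move_l(q,vel=.02,ori=o);ctrl.sleep(.1)
    f0=ctrl.current_contact_force()
    q,o=tcp(.055,zl+.0012,13);h=ctrl.move_l(q,vel=.03,ori=o,contact_N=6);print("in",h,tester())
    if not h:
        q,o=tcp(.0625,zl+.0012,11);h=ctrl.move_l(q,vel=.02,ori=o,contact_N=6);print("in2",h,tester())
        if not h:
            q,o=tcp(.072,zl+.0012,11);h=ctrl.move_l(q,vel=.012,ori=o,contact_N=7);print("wall",h,tester())
    print(f0,ctrl.current_contact_force())
wshot("w5");cv2.imwrite("pics/s5.png",ctrl.read_camera("side"));print(ctrl.current_t(),ctrl.current_grip_width()*91)
E
```

```text
down True [35.5684  0.0074 39.0457] [-0.431  -0.5062  3.1707]
in False [54.8563 -0.0159 40.1917]
in2 False [62.4262  0.0122 40.2967]
wall True [66.2837 -0.0648 39.5664]
[ 0.7026  0.5353 -4.214 ] [ 0.2879  0.681  -4.4494]
15.0417 13.591031003187545
```

View pics/w5.png

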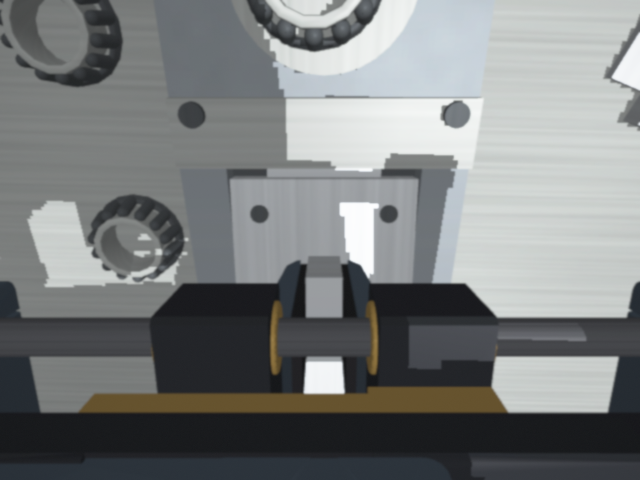

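The tongue is under the lip with its tip at the end wall (tester x≈66.3 measured) and the slab front edge just short of the lip (v 168–178). I ease the tail onto the roller, release, back out and press the tail with shut fingers.

```bash
python3 - <<'E'
from h import *
q,o=tcp(.0662,.0396,9.2);h=ctrl.move_l(q,vel=.02,ori=o,contact_N=6);print("ease",h,ctrl.current_contact_force())
ctrl.command_gripper(.4);ctrl.sleep(.2)
a=ctrl.current_tool_pos();ctrl.move_l(a-ctrl.current_eef_rot()[:,2]*.07,vel=.15)
cv2.imwrite("pics/s6.png",ctrl.read_camera("side"));wshot("w6");print(ctrl.current_t())
ctrl.command_gripper(0.)
Rz=R(YAW)@np.diag([1.,-1,-1]);q=O+Rz@[-.043,0,.10]
o=R(YAW-90)
if ctrl.ik(q,o) is None: o=R(YAW+90)
print(ctrl.ik(q,o));ctrl.goto(q,o);ctrl.sleep(.1);print(ctrl.current_t())
im=np.vstack([cv2.resize(cv2.imread("pics/s6.png")[250:370,190:390],(600,360),interpolation=2)]);cv2.imwrite("pics/s6c.png",im)
E
```

```text
ease False [ 3.3051 -0.7571 -2.6641]
16.7583
[   6.9534   29.9176   96.0547   -0.       54.0277 -174.5466]
21.5917
```

View pics/w6.png

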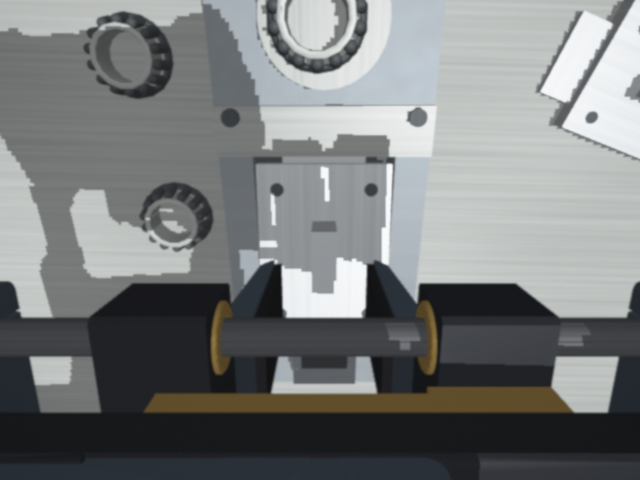

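The plate stayed put: tongue under the lip (v≈158), slab centred between the pocket walls (256–393). Now I press the tail.

```bash
python3 - <<'E'
from h import *
q=ctrl.current_tool_pos();print(q)
def P(z): return [q[0],q[1],z]
ctrl.move_l(P(.078),vel=.08)
h=ctrl.move_l(P(.058),vel=.02,contact_N=3);print("touch",h,ctrl.current_tool_pos()[2])
for z in(.060,.056,.053,.0505,.049):
    if ctrl.current_tool_pos()[2]<=z: continue
    h=ctrl.move_l(P(z),vel=.015,contact_N=28);print(z,h,ctrl.current_tool_pos()[2],ctrl.current_contact_force())
    if h: break
ctrl.sleep(.2);print(ctrl.current_contact_force())
ctrl.move_l(P(.16),vel=.12)
cv2.imwrite("pics/s7.png",ctrl.read_camera("side"));wshot("w7");print(ctrl.current_t())
a=cv2.imread("pics/s6.png")[260:360,200:370];b=cv2.imread("pics/s7.png")[260:360,200:370]
cv2.imwrite("pics/s67.png",cv2.resize(np.vstack([a,b]),None,fx=3,fy=3,interpolation=2))
E
```

```text
[0.5283 0.1245 0.1   ]
touch True 0.06871488036712452
0.06 False 0.0600103377140536 [-0.1644 -0.414  -0.1449]
0.056 False 0.0558936771469624 [-0.1034  0.1728  0.4921]
0.053 False 0.05288288465734143 [ 1.1327  0.3594 -0.5643]
0.0505 True 0.05224423474697515 [-3.63  -0.439 13.809]
[-2.5964 -0.6987 12.8279]
25.6667
```

View pics/s67.png

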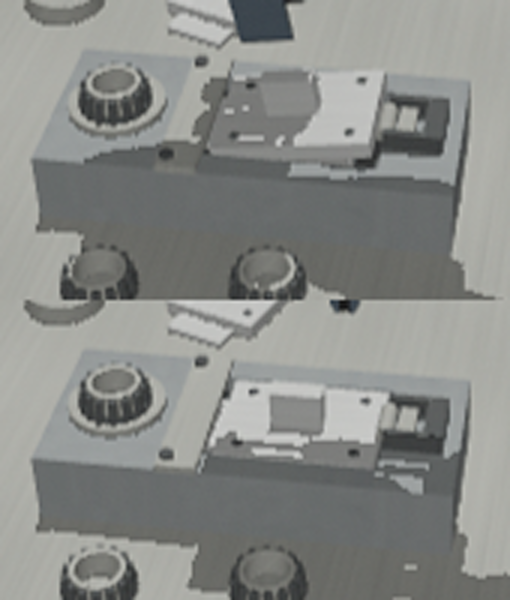

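The press bottomed at z=52.2 mm, which is flush with the rim (expected 52), and the side view shows the plate flat. I take a close look at the roller.

```bash
python3 - <<'E'
from h import *
Rz=R(YAW)@np.diag([1.,-1,-1]);q=O+Rz@[-.11,0,.15]
ctrl.goto(q,R(YAW));ctrl.sleep(.2)
p,T,im=wshot("w8");print(ctrl.current_t())
W=lambda l:proj(p,T,O+(Rz@np.array(l).T).T)
print(W([[-.0625,.014,.0575],[-.0625,-.014,.0575],[-.065,.04,.052],[-.065,-.04,.052],[-.0555,0,.0575],[.0515,0,.056]]))
cv2.imwrite("pics/w8c.png",cv2.resize(im[60:330,200:450],None,fx=2.2,fy=2.2,interpolation=2))
E
```

```text
29.9917
[[303.2816 170.7917]
 [347.5016 170.8163]
 [263.5922 173.9231]
 [387.1123 173.992 ]
 [325.4093 159.5574]
 [325.7019 -32.6214]]
```

View pics/w8c.png

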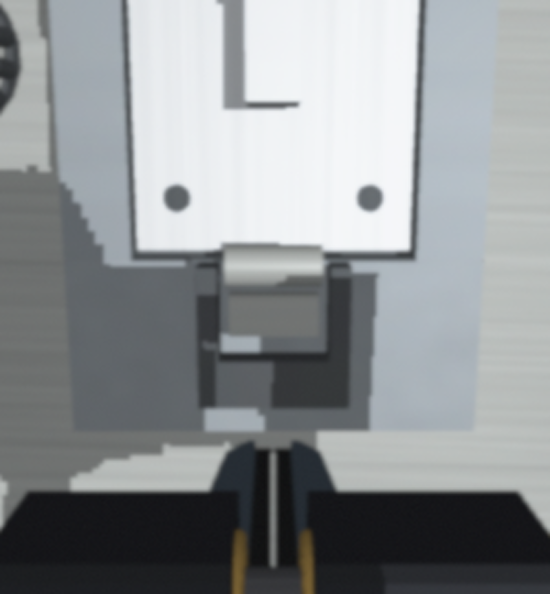

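The roller front edge is at v≈170.5 (170.8 predicted for fully out) and lies over the plate's rear edge at v≈173.6 (173.9 predicted for home). The plate is flat and fully home, and the robot is touching nothing.

```bash
python3 -c "
from bench import ctrl
print(ctrl.sign_off())"
```

```text
the job is handed in; nothing more can be done
None
```

The cover plate is home: tongue under the lip, plate flat, and the roller sprung back over its tail, with the bearings left untouched; I handed it in at about 30 s of the 54 s allowed, and no verdict came back.

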